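Lock the syringe pump's swivel stand with its ball-lock pin

TASK

The syringe pump on its swivel stand has been left turned aside: swing it round (its arm has an upright black handle) until the hole in the arm's lug lines up with the hole in the fixed locking plate. Then take the ball-lock pin from its rest and, keeping its thumb button squeezed in, push it from outside through the plate and the lug until its shoulder is home against the plate, and let go so that the button springs out and the pin is locked. Leave the other things on the bench where they are.

Things in the scene. Friction and masses are not known exactly. Their poses are not given: they have to be found in the camera images.
- stand: Fixed base of the swivel stand: dark steel plate 250 x 130 x 10 mm, with an upright steel locking plate on its -x side: 60 mm wide (y), 12 mm thick (x -140 to -128 mm), top at z 92 mm. Outside it only a foot strip (to x -156 mm, z 20 mm). Origin on the vertical turning axis at bench height, z up.
- lock_mouth (a point): Centre of the hole's mouth on the outer (-x) face of the locking plate, 70 mm above the bench; through hole 13.5 mm across. Axes as the stand's: the pin is pushed in along +x.
- swivel (a joint): Angle (rad) of the turning part, counter-clockwise from above; 0 when the two holes are in line; range -0.5 to 1.0, no stop at 0. It stays where it is left; about 4 N at the handle turns it. It carries a white syringe pump, 215 x 100 mm, up to 190 mm above the bench, on the side away from the arm (its face 6 mm past the turning axis).
- lug_hole (a point): Centre of the hole (13.5 mm) in the outer face of the lug at the end of the turning arm, 70 mm above the bench, 126 mm from the turning axis. Lug 34 mm wide, 14 mm thick, top 88 mm above the bench; arm bar 34 mm wide, top at 48 mm. Lined up, it stands 2 mm behind the locking plate; the pin's tapered tip can draw it in by about 3 mm.
- turn_handle (a point): On the axis of the upright round black handle on the arm, at the height to grip it, 85 mm above the bench; 21 mm across, reaching from 54 to 101 mm above the bench; 65 mm from the turning axis. Axes turn with the arm: x points along the arm to the turning axis, y is the way it moves.
- pin: Steel ball-lock pin, level on its rest; 0.14 to 0.2 kg. Origin at the centre of its shoulder's front face, x along its axis to the tip. Along x: thumb button, 30 mm across, -56 (out) to -50 mm; handle, 42 mm across, -50 to -38; neck, 12 mm across, -38 to -4; shoulder, 20 mm across, -4 to 0; shank, 12 mm across, 0 to 37; taper to 48 mm.
- pin_handle (a point): Centre of the pin's black handle (12 mm thick, flat faces). Pinch along the pin's axis from above, firmly: one finger over the neck on the handle's front face, the other on the button. The closed fingers' ends must be about 7 to 13 mm above the axis: lower hits the neck, higher misses the button. Axes as the pin's.
- pin_balls (a point): On the pin's axis between its two locking balls, 33 mm ahead of the shoulder's face. With the button out they stand out to 17 mm across (from 30 to 36 mm) and cannot pass a hole; with it in they lie inside the shank. Behind the lug they lock the pin with about 2 mm of play.
- pin_tip (a point): End of the pin's taper, on the axis, 6 mm across; axes as the pin's.
- pin_button (a joint): Travel (m) of the thumb button: 0 out, about 0.0054 fully in (nearly flush with the handle); the balls are in from about 0.0035. It springs out by itself: 3.5 N at first, 7 N when fully in.
- rest: Fixed steel rest: foot 56 x 70 mm, two V posts 6 mm thick at x -17 and +17 mm, tops 49 mm above the bench. The pin lies in the Vs along the rest's x, its axis 48 mm above the bench, neck in one and shank in the other, and lifts straight out. Origin at the centre of its underside.
- bottle_a: amber glass bottle, 66 mm across, 130 mm tall, blue cap; bystander; origin at the centre of its foot
- bottle_b: amber glass bottle, 72 mm across, 150 mm tall, blue cap; bystander; origin at the centre of its foot
- beaker: glass beaker, 68 mm across, 85 mm tall; bystander; origin at the centre of its foot
- vial: small amber vial, 22 mm across, 40 mm tall; bystander; origin at the centre of its foot
- blank: steel blanking flange, 40 mm across, 16 mm tall with its knob; bystander; origin at the centre of its underside
- gauge: round pressure gauge lying face up, 64 mm across, 27 mm tall, its stem reaching 51 mm to -x; bystander; origin under the centre of its dial
- wrench: steel wrench lying flat, 160 mm long, 8 mm high; bystander; origin at its middle
- driver: screwdriver with a black handle, lying, 170 mm long, 26 mm high; bystander; origin at its middle
Mind the look-alikes: they are no part of the job. Leave any green, orange or red look-alike of the pin alone.

How it is judged:
On the way, in this order (a step that is already met when the one before it is completed fails the run):
1. the arm is turned until the lug's hole lines up with the locking plate's hole (within 0.03 rad) (value of joint swivel between -0.03 and 0.03 rad), for 0.2 s.
2. the pin passes through both holes with its thumb button held in (x of pin_tip in the frame of stand above -0.11 m and y of pin_tip in the frame of stand between -0.006 and 0.006 m and z of pin_tip in the frame of stand between 0.064 and 0.076 m and angle between the x axis of pin and the x axis of stand, either way round below 0.12 rad and value of joint pin_button above 0.004 m), for 0.1 s.
At the end, for the whole second after the job is handed in: pin through plate and lug from outside, within 0.12 rad of the hole's axis, shoulder face centre within 4 mm of the hole's mouth, button out (under 1 mm travel), swivel within 0.03 rad of 0, pin at rest; other things within 30 mm of where they were (all of step 1 and distance between pin and lock_mouth below 0.004 m and angle between the x axis of pin and the x axis of stand, either way round below 0.12 rad and x of pin_tip in the frame of stand above -0.1 m and value of joint pin_button below 0.001 m and linear speed of pin below 0.01 m/s and distance of each of bottle_a, bottle_b, beaker, vial, blank, gauge, wrench, driver from where it was at the start of the episode below 0.03 m); the robot touches nothing.
It fails at once if a bystander (bottle, beaker, vial, flange, gauge, wrench or screwdriver) was moved 30 mm or more (distance of any of bottle_a, bottle_b, beaker, vial, blank, gauge, wrench, driver from where it was at the start of the episode above 0.03 m).
It also fails if it takes over 61 s, if anything falls off the work surface, if the arm or the gripper's body presses on something with over 40 N, if the wrist force passes 120 N, or if a joint passes its speed limit or range.

ROBOT

A 6-joint arm with a two-finger parallel gripper is mounted at the origin on the work surface. World frame = base frame: x ahead of the robot, y to its left, z up, the work surface at z = 0. Lengths are in m, angles in rad, forces in N, time in s.
With the tool pointing down it reaches from about 0.35 to 0.8 m from the base axis. Payload 7.3 kg.
Tool frame: the origin (TCP) lies between the finger pads; the fingertips stand 25 mm ahead of it and the grasp point (between the pads) lies 6 mm ahead of it (r.tip_extent is the distance from the TCP to the fingertips, in m); z points along the fingers, y is the line along which they close (so a half turn about z gives the same grasp; the last joint's range is limited). The gripper opens to 85 mm and grips with 20 to 120 N. Pads are 22 mm wide; open, the fingers measure 114 mm over their backs; the gripper's body (76 mm by 85 mm) begins 54 mm behind the grasp point. The pads swing forward as they close: fully open they stand 13 mm farther back than shut.
Start: joints at [-1.49, 0.342, 1.524, -0, 1.275, -0.146], TCP at [0.118, -0.512, 0.227] pointing down, gripper open.
Joint ranges: [-2.53, 2.53], [-0.77, 2.02], [0.04, 2.7], [-1, 4.14], [0.28, 2.66], [-3.11, 3.11]. Speed limits (rad/s): [2.57, 2.57, 3.14, 3.14, 3.14, 3.14].

INTERFACE

Orientations are given as a unit quaternion [x, y, z, w].
In Python, from workcell import r, command_gripper, optics gives the robot as it stands. The module is installed in compiled form; this text tells all that it offers. Calls block until the motion is done:
- r.reach(position, orientation): joint-space move of the TCP to a pose.
- r.move_straight(position, orientation=None, speed=0.15, max_force=None): straight line of the TCP; orientation=None keeps the orientation; speed is the mean speed in m/s. With max_force (N) it stops when the force on the tool has changed by that much, and returns True; else False.
- r.movej(angles): joint-space move.
- command_gripper(opening, force=None): finger opening in m; force is the grip in N (None keeps the last); returns when the fingers have stopped.
- r.hold(seconds).
- r.solve_ik(position, orientation): joint angles nearest the present ones, or None.
- r.read_state(): the state.
- optics.get_image(name): name is "scene" or "top" or "wrist"; returns (picture, depth): 400x640x3 uint8, red, green, blue; 400x640 float32, m along the optical axis (not along the pixel's ray), 0 where there is no reading.
- optics.camera_model(name): a dict with "K" (3x3 intrinsics, pixels), "k1" (the pictures are not rectified: a ray, as slopes to the right and down, at radius r is drawn at 1 + k1 r^2 times it, then the intrinsics apply), "R" (3x3) and "t" (3): a world point X has camera coordinates R X + t; the wrist camera has in their place "tool_from_camera" (4x4, takes a point from camera to tool coordinates, whose origin is the TCP and whose axes are the flange's). Camera axes: x right, y down, z forward; pixel columns grow to the right and rows downward; lengths in m; the calibration is good to about 2 mm. A picture is of the moment at which its call begins: read the wrist's pose just before it. camera_model takes no time and is no camera call.
A pose or a line that the arm cannot do raises r.PlanningError and nothing moves.
- r.finish_job(): hands the job in; it is judged then, once.
The state is a dict: "time_s": time; "joint_positions": joint angles; "dq": joint speeds; "tau": joint torques, N m; "eef_pos": TCP position; "eef_rot": TCP orientation; "contact_force": force on the tool from outside, world axes, zero at the start; "torque": the same for the moment, N m; "grip_width": finger opening in m; "grip_force": force on a finger pad.
Only numpy, scipy, OpenCV 4.12 (cv2) and the standard library are available. Lean on these libraries where they do the work, as an engineer would, in place of code of your own. Each camera call takes 0.05 s, during which the arm holds its last target. There are 200 camera calls.

## Working session

There is one attempt and no reset: what is moved stays moved. The work goes in short steps, each a Python script; the robot and the scene stay as the last script left them, time stands still between calls to the robot, and variables do not carry over. Pictures are saved under pics/ and viewed, at most 13 in all, crops included, and the job is handed in when it is done.

```bash
mkdir -p pics; cat > h.py <<'E'
import numpy as np, cv2
from workcell import r, command_gripper, optics
from scipy.spatial.transform import Rotation as Ro
def cam(name):
    s=r.read_state(); im,d=optics.get_image(name); m=optics.camera_model(name)
    if "R" in m: R=np.array(m["R"]);t=np.array(m["t"]); T=np.eye(4);T[:3,:3]=R.T;T[:3,3]=-R.T@t
    else:
        W=np.eye(4);W[:3,:3]=Ro.from_quat(s["eef_rot"]).as_matrix();W[:3,3]=s["eef_pos"]
        T=W@np.array(m["tool_from_camera"])
    return im,d,np.array(m["K"]),m["k1"],T
def cloud(d,K,k1,T):
    h,w=d.shape; v,u=np.mgrid[:h,:w].astype(float)
    x=(u-K[0,2])/K[0,0]; y=(v-K[1,2])/K[1,1]
    rd=np.hypot(x,y); q=rd.copy()
    for _ in range(8): q=rd/(1+k1*q*q)
    f=np.where(rd>0,q/np.maximum(rd,1e-12),1)
    P=np.stack([x*f*d,y*f*d,d],-1)@T[:3,:3].T+T[:3,3]
    P[d==0]=np.nan
    return P
def save(n,im): cv2.imwrite(f"pics/{n}.png",cv2.cvtColor(im,cv2.COLOR_RGB2BGR))
E
python3 - <<'E'
from h import *
for n in("top","scene"):
    im,d,K,k1,T=cam(n); save(n,im); np.savez(n,im=im,P=cloud(d,K,k1,T))
    print(n,T.round(3).tolist())
E
```

```text
top [[-0.015, -0.997, 0.077, 0.386], [-1.0, 0.014, -0.01, -0.006], [0.009, -0.077, -0.997, 1.655], [0.0, 0.0, 0.0, 1.0]]
scene [[0.802, 0.394, -0.449, 1.177], [0.597, -0.546, 0.588, -0.888], [-0.013, -0.74, -0.673, 1.095], [0.0, 0.0, 0.0, 1.0]]
```

View pics/top.png

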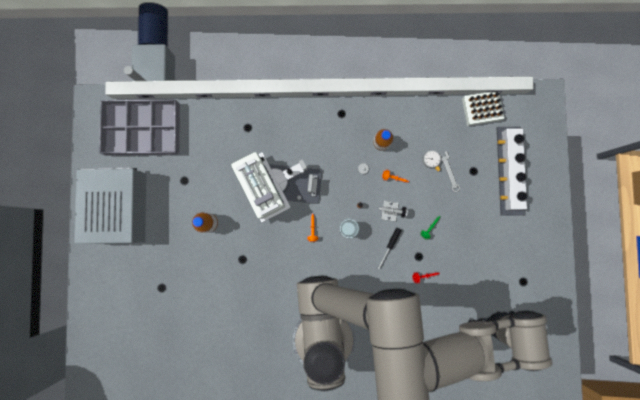

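View pics/scene.png

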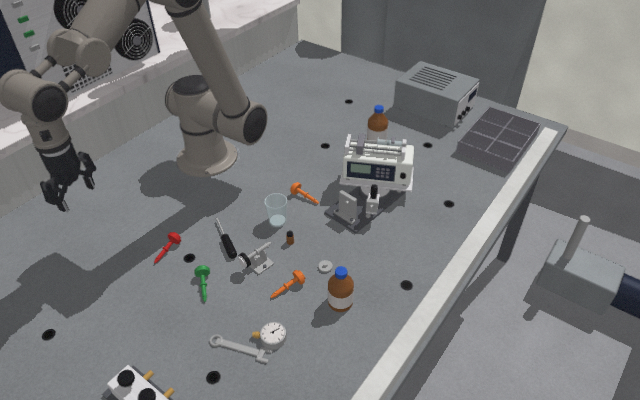

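Top view: the pin lies on its rest at (392,211) with its handle to the right (-y). The locking plate is at (313,184) and the arm's lug is turned aside at (295,170). I'll get coordinates and zoom in.

```bash
python3 - <<'E'
from h import *
z=np.load("top.npz");P=z["P"]
for n,(u,v) in dict(pinhandle=(404,211),rest=(392,211),plate=(313,184),lug=(296,170),pump=(258,186),beaker=(349,229),vial=(361,205),driver=(392,246),orange=(313,232)).items(): print(n,P[v,u].round(3))
# plate top: points z .085-.1 near plate
m=(np.abs(P[...,2]-.092)<.012)
v,u=np.nonzero(m); k=(u>280)&(u<330)&(v>150)&(v<210)
print(np.c_[u[k],v[k],(P[v[k],u[k]]*1000).round()].astype(int).tolist())
im=z["im"][140:260,225:425]; save("topc",cv2.resize(im,(800,480),interpolation=cv2.INTER_CUBIC))
E
```

```text
pinhandle [ 0.466 -0.298  0.069]
rest [ 0.467 -0.256  0.06 ]
plate [0.575 0.032 0.019]
lug [0.624 0.093 0.048]
pump [0.556 0.22  0.14 ]
beaker [ 0.404 -0.101  0.002]
vial [ 0.492 -0.145  0.042]
driver [ 0.339 -0.258  0.023]
orange [0.395 0.034 0.027]
[[300, 160, 653, 76, 95], [301, 160, 655, 73, 81], [302, 160, 655, 69, 85], [299, 161, 651, 80, 87], [300, 161, 651, 76, 88], [301, 161, 651, 72, 86], [302, 161, 651, 69, 85], [299, 162, 647, 80, 89], [300, 162, 646, 76, 91], [301, 162, 647, 72, 89], [302, 162, 646, 69, 92], [303, 162, 646, 65, 92], [300, 163, 643, 76, 88], [301, 163, 644, 72, 86], [302, 163, 642, 68, 95], [303, 163, 643, 65, 89], [300, 164, 639, 76, 95], [301, 164, 640, 72, 88], [302, 164, 640, 69, 87], [303, 164, 639, 65, 92], [304, 164, 640, 62, 84], [301, 165, 636, 72, 88], [302, 165, 636, 69, 85], [303, 165, 637, 65, 84], [304, 165, 636, 62, 89], [301, 166, 633, 73, 83], [302, 166, 633, 69, 85], [303, 166, 632, 65, 87], [305, 166, 633, 58, 84], [302, 167, 629, 69, 85], [303, 167, 628, 65, 90], [304, 167, 629, 62, 88], [305, 167, 629, 58, 87], [289, 168, 625, 115, 94
[... 1856 characters left out ...]
 559, 41, 94], [311, 186, 560, 37, 86], [308, 187, 555, 48, 94], [309, 187, 556, 44, 92], [310, 187, 555, 41, 99], [311, 187, 555, 37, 97], [308, 188, 552, 48, 88], [309, 188, 551, 44, 99], [310, 188, 552, 41, 88], [311, 188, 553, 38, 82], [308, 189, 548, 48, 91], [309, 189, 548, 45, 91], [310, 189, 549, 41, 89], [308, 190, 545, 48, 92], [309, 190, 544, 44, 96], [310, 190, 545, 41, 91], [308, 191, 541, 48, 92], [309, 191, 541, 45, 94], [310, 191, 541, 41, 92], [281, 198, 517, 144, 101], [282, 200, 510, 141, 90], [283, 202, 503, 138, 87], [283, 203, 500, 138, 89], [284, 205, 493, 135, 82], [284, 206, 488, 134, 96], [283, 207, 485, 137, 98], [281, 208, 481, 144, 100], [282, 208, 482, 142, 84]]
```

View pics/topc.png

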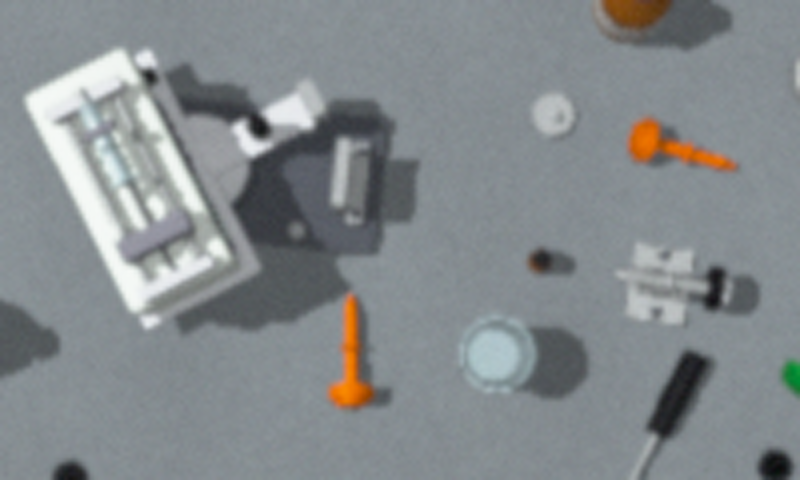

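```bash
cat >> h.py <<'E'
def down(a):
    c,s=np.cos(a),np.sin(a)
    return Ro.from_matrix(np.array([[-s,c,0],[c,s,0],[0,0,-1]])).as_quat() if 0 else Ro.from_matrix(np.array([[-s,c,0],[c,s,0],[0,0,-1.]])).as_quat()
E
python3 - <<'E'
from h import *
print(r.tip_extent, np.array(optics.camera_model("wrist")["tool_from_camera"]).round(3).tolist(), optics.camera_model("wrist")["K"],r.read_state()["eef_rot"])
for a in (27.4,-7,207.4,173):
    a=np.radians(a); print(np.linalg.det(Ro.from_quat(down(a)).as_matrix()),r.solve_ik([.60,.1,.1],down(a)))
for a in (83,-97): print(r.solve_ik([.467,-.29,.1],down(np.radians(a))),r.solve_ik([.565,0,.1],down(np.radians(a))))
E
```

```text
0.025 [[-0.0, -0.948, -0.318, 0.081], [1.0, -0.0, -0.0, -0.0], [-0.0, -0.318, 0.948, -0.147], [0.0, 0.0, 0.0, 1.0]] [[282.38714241   0.         325.94349126]
 [  0.         282.38714241 200.03480087]
 [  0.           0.           1.        ]] [ 9.93576473e-01  1.13160574e-01  1.44214242e-05 -6.90732241e-04]
1.0 [ 3.92152471e-02  6.11285054e-01  1.45000576e+00 -4.44089210e-16
  1.08030184e+00 -4.39004968e-01]
1.0 [ 3.92152471e-02  6.11285054e-01  1.45000576e+00 -4.44089210e-16
  1.08030184e+00  1.61388295e-01]
1.0 [ 3.92152471e-02  6.11285054e-01  1.45000576e+00 -4.44089210e-16
  1.08030184e+00  2.70258769e+00]
1.0 [ 3.92152471e-02  6.11285054e-01  1.45000576e+00 -4.44089210e-16
  1.08030184e+00 -2.98020436e+00]
[-6.95138823e-01  5.18250119e-01  1.62607202e+00 -4.44089210e-16
  9.97270518e-01 -2.14376210e+00] [-1.35636749e-01  5.42138428e-01  1.58153491e+00 -4.44089210e-16
  1.01791931e+00 -1.58426003e+00]
[-6.95138823e-01  5.18250119e-01  1.62607202e+00 -4.44089210e-16
  9.97270518e-01  9.97830552e-01] [-1.35636749e-01  5.42138428e-01  1.58153491e+00 -4.44089210e-16
  1.01791931e+00  1.55733263e+00]
```

```bash
python3 - <<'E'
from h import *
def look(n,p,a):
    r.reach(p,down(np.radians(a))); r.hold(.2)
    im,d,K,k1,T=cam("wrist"); save(n,im); np.savez(n,im=im,P=cloud(d,K,k1,T),T=T,K=K,k1=k1)
look("wpin",[.467,-.265,.22],-97)
look("wst",[.59,.07,.26],10)
print(r.read_state()["time_s"])
E
```

```text
3.525
```

View pics/wpin.png

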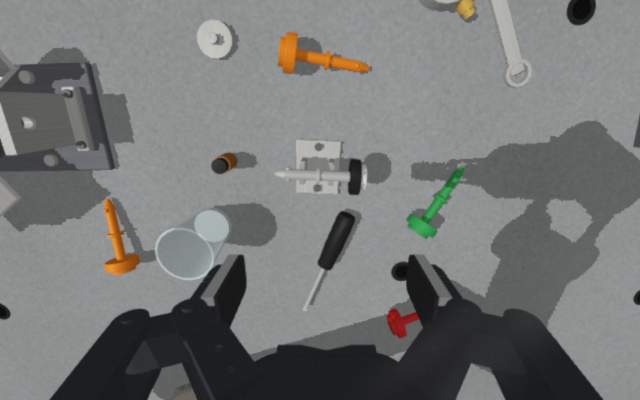

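View pics/wst.png

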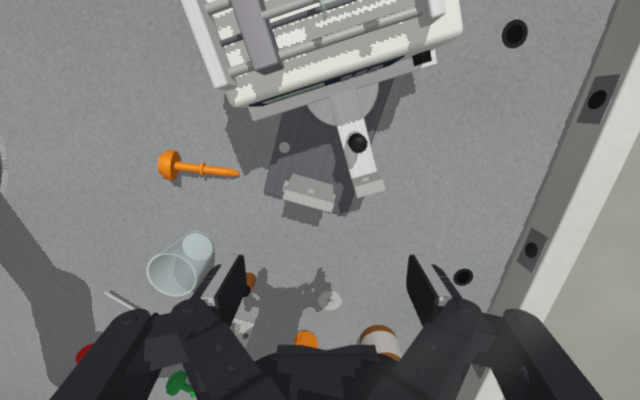

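wpin shows the pin's tip at (277,174), handle (354,177) and button (364,177). wst shows the locking plate's top at (310,190), the lug's top at (370,186) and the handle at (357,142). Next I'll fit these from depth.

```bash
python3 - <<'E'
from h import *
z=np.load("wst.npz");P=z["P"];im=z["im"].astype(int)
H,W=P.shape[:2];v,u=np.mgrid[:H,:W]
def box(m):
    p=P[m][:,:2].astype(np.float32); (c,s,a)=cv2.minAreaRect(p)
    return len(p),np.round(c,4),np.round(s,4),round(a,2),np.round(p.mean(0),4),np.median(P[m][:,2]).round(4)
roi=lambda a,b,c,d:(u>a)&(u<b)&(v>c)&(v<d)
zz=P[...,2]
for lo,hi in((.08,.1),(.086,.098)):
    print("plate",box(roi(275,345,165,215)&(zz>lo)&(zz<hi)))
    m=roi(350,395,165,205)&(zz>lo-.004)&(zz<hi-.004); print("lug",box(m))
print("handle",box(roi(340,375,128,158)&(zz>.094)&(zz<.108)))
print("base plate z", box(roi(262,345,100,215)&(zz>.005)&(zz<.02)))
z=np.load("wpin.npz");P=z["P"];im=z["im"].astype(int);zz=P[...,2]
# pin: steel shank/neck points above posts
m=roi(270,300,166,184)&(zz>.035)&(zz<.065); print("shanktip",box(m))
m=roi(295,346,166,186)&(zz>.05)&(zz<.06); print("shaft",box(m))
p=P[m]; vx=cv2.fitLine(p[:,:2].astype(np.float32),cv2.DIST_HUBER,0,.001,.001).ravel(); print(vx)
dk=(im.sum(-1)<150)
m=roi(340,372,155,200)&dk&(zz>.04)&(zz<.085); print("handle",box(m),P[m].min(0),P[m].max(0))
m=roi(340,380,155,200)&(zz>.03); print("handle+btn",box(m))
m=roi(340,380,155,200)&(zz>.055); print("handle+btn",box(m))
for pt in((277,174),(290,174),(300,175),(330,176),(354,177),(364,177)): print(pt,P[pt[1],pt[0]].round(4))
m=roi(290,345,135,198)&(zz>.003)&(zz<.02); print("foot",box(m))
E
```

```text
plate (655, array([0.5721, 0.0407]), array([0.0128, 0.0599]), 83.4, array([0.5722, 0.0421], dtype=float32), np.float64(0.0925))
lug (423, array([0.6409, 0.0671]), array([0.0341, 0.0149]), 26.59, array([0.6403, 0.0683], dtype=float32), np.float64(0.0885))
plate (581, array([0.5721, 0.0407]), array([0.0127, 0.0599]), 83.29, array([0.572 , 0.0415], dtype=float32), np.float64(0.0926))
lug (381, array([0.6409, 0.0671]), array([0.0341, 0.0149]), 26.59, array([0.6407, 0.0679], dtype=float32), np.float64(0.0886))
handle (246, array([0.6165, 0.1157]), array([0.0174, 0.0182]), 9.74, array([0.6162, 0.1162], dtype=float32), np.float64(0.0994))
base plate z (4934, array([0.5743, 0.0717]), array([0.1334, 0.125 ]), 83.04, array([0.5609, 0.0767], dtype=float32), np.float64(0.0108))
shanktip (257, array([ 0.4768, -0.2222]), array([0.028 , 0.0194]), 81.11, array([ 0.4785, -0.2239], dtype=float32), np.float64(0.053))
shaft (510, array([ 0.4719, -0.2603]), array([0.0564, 0.0174]), 81.03, array([ 0.4723, -0.2599], dtype=float32), np.float64(0.0539))
[ 0.17592093  0.9844043   0.47231284 -0.25994882]
handle (358, array([ 0.4677, -0.2979]), array([0.011 , 0.0363]), 79.88, array([ 0.4698, -0.2981], dtype=float32), np.float64(0.0662)) [ 0.44985247 -0.30637999  0.0448023 ] [ 0.48611541 -0.29015837  0.07064331]
handle+btn (655, array([ 0.4657, -0.2965]), array([0.0273, 0.0407]), 79.61, array([ 0.4679, -0.2981], dtype=float32), np.float64(0.0627))
handle+btn (495, array([ 0.4653, -0.2971]), array([0.026 , 0.0395]), 79.61, array([ 0.4671, -0.2997], dtype=float32), np.float64(0.0649))
(277, 174) [ 0.4802 -0.2112  0.0522]
(290, 174) [ 0.4789 -0.2263  0.0547]
(300, 175) [ 0.4762 -0.2373  0.0541]
(330, 176) [ 0.4709 -0.271   0.0545]
(354, 177) [ 0.4701 -0.2969  0.0692]
(364, 177) [ 0.4671 -0.3084  0.0627]
foot (1638, array([ 0.4719, -0.2551]), array([0.0553, 0.0711]), 81.06, array([ 0.4774, -0.2559], dtype=float32), np.float64(0.0068))
```

```bash
cat >> h.py <<'E'
SA=np.radians(83.3); C=np.array([.5721,.0407]); SX=np.array([np.cos(SA),np.sin(SA)]); AX=C+.134*SX
def meas():
    im,d,K,k1,T=cam("wrist"); return im,cloud(d,K,k1,T)
E
python3 - <<'E'
from h import *
Z=.096
def pose(deg,z=Z):
    p=np.radians(deg); return [*(AX+.065*np.array([np.cos(p),np.sin(p)])),z],down(p+np.pi/2)
command_gripper(.05,force=40)
r.reach(*pose(-63.5,.2)); print(r.move_straight(*pose(-63.5),speed=.12,max_force=15))
command_gripper(.0); s=r.read_state(); print(s["grip_width"],s["grip_force"],s["contact_force"])
for d in (-70,-77,-84,-91,-96.7): r.move_straight(*pose(d),speed=.05)
s=r.read_state(); print(s["contact_force"],s["eef_pos"],s["time_s"]); r.hold(.3)
command_gripper(.05); 
r.move_straight(pose(-96.7,.24)[0],speed=.15); r.reach([.59,.06,.26],down(np.radians(-6.7))); r.hold(.2)
im,P=meas(); save("after",im); np.savez("after",im=im,P=P); print(r.read_state()["time_s"])
E
```

```text
False
0.00017765638348707415 1.3347662046118103 [0.26987466 0.47397799 3.00945177]
[ 0.0383076  -0.87237393 -1.15045422] [0.58055927 0.1092717  0.09607353] 7.4417
9.9667
```

View pics/after.png

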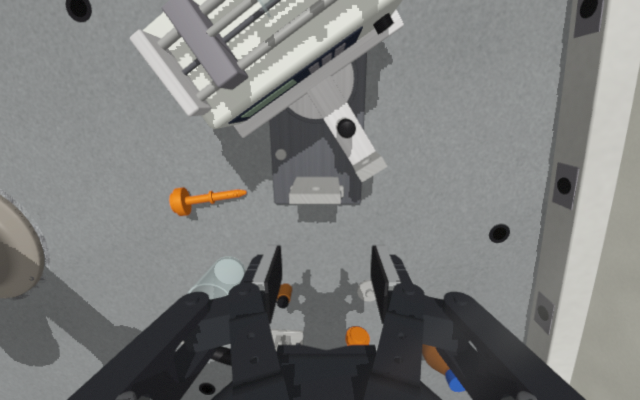

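The lug at (370,168) is still turned aside: the fingers shut empty. I'll compare the geometry of the fingers and the handle in the same depth image.

```bash
python3 - <<'E'
from h import *
s=r.read_state(); z=np.load("after.npz");P=z["P"];im=z["im"].astype(int)
H,W=P.shape[:2];v,u=np.mgrid[:H,:W]; zz=P[...,2]
roi=lambda a,b,c,d:(u>a)&(u<b)&(v>c)&(v<d)
def box(m):
    p=P[m][:,:2].astype(np.float32); (c,q,a)=cv2.minAreaRect(p); return len(p),np.round(c,4),np.round(q,4),round(a,2),np.median(P[m][:,2]).round(4)
print("plate",box(roi(280,350,170,212)&(zz>.084)&(zz<.1)))
print("lug",box(roi(350,395,145,190)&(zz>.082)&(zz<.096)))
print("handle",box(roi(330,365,113,143)&(zz>.094)&(zz<.108)))
R=Ro.from_quat(s["eef_rot"]).as_matrix(); Q=(P-s["eef_pos"])@R
print(s["eef_pos"],s["grip_width"],s["joint_positions"])
for a,b in((277,252),(277,270),(277,290),(374,252),(374,270),(374,290),(265,300),(385,300)): print(a,b,Q[b,a].round(4),P[b,a].round(3))
E
```

```text
plate (604, array([0.5719, 0.0412]), array([0.012 , 0.0591]), 82.91, np.float64(0.0925))
lug (400, array([0.6407, 0.0673]), array([0.034 , 0.0145]), 26.24, np.float64(0.0887))
handle (259, array([0.6167, 0.1162]), array([0.0185, 0.0179]), 39.25, np.float64(0.0994))
[0.5895619  0.06086244 0.25929325] 0.04998306715481205 [-2.65125717e-02  4.48786164e-01  1.27031603e+00  2.22880135e-04
  1.42389768e+00  8.93277684e-02]
277 252 [ 0.0111 -0.0259 -0.0194] [0.565 0.075 0.279]
277 270 [ 0.0029 -0.0257 -0.0232] [0.564 0.067 0.283]
277 290 [-0.0066 -0.0257 -0.0267] [0.563 0.057 0.286]
374 252 [ 0.0101  0.0238 -0.0179] [0.614 0.068 0.277]
374 270 [ 0.0013  0.0239 -0.0208] [0.613 0.059 0.28 ]
374 290 [-0.0087  0.0239 -0.0238] [0.612 0.049 0.283]
265 300 [ 0.0021 -0.0273 -0.0455] [0.563 0.066 0.305]
385 300 [ 0.0027  0.0244 -0.0463] [0.614 0.061 0.306]
```

```bash
python3 - <<'E'
from h import *
command_gripper(.012); s=r.read_state()
im,P=meas(); R=Ro.from_quat(s["eef_rot"]).as_matrix(); Q=(P-s["eef_pos"])@R
print(s["grip_width"],s["eef_pos"])
m=(np.abs(Q[...,1])<.06)&(Q[...,2]<.08)&(np.abs(Q[...,0])<.06)&(np.nan_to_num(P[...,2])>.2)
v,u=np.nonzero(m); q=Q[m]
i=np.argsort(v)[:12]; print(np.c_[u[i],v[i],q[i].round(4)])
i=np.argsort(-q[:,2])[:8]; print(np.c_[u[i],v[i],q[i].round(4)])
save("shut",cv2.resize(im[180:330,220:430],(800,571),interpolation=cv2.INTER_CUBIC))
E
```

```text
0.012087119817083094 [0.58997465 0.06008158 0.26001965]
[[ 3.03e+02  2.43e+02  1.13e-02 -1.32e-02 -1.01e-02]
 [ 3.04e+02  2.43e+02  1.04e-02 -1.29e-02 -8.40e-03]
 [ 3.05e+02  2.43e+02  1.06e-02 -1.23e-02 -8.80e-03]
 [ 3.06e+02  2.43e+02  1.04e-02 -1.18e-02 -8.30e-03]
 [ 3.07e+02  2.43e+02  1.09e-02 -1.11e-02 -9.40e-03]
 [ 3.08e+02  2.43e+02  1.04e-02 -1.07e-02 -8.40e-03]
 [ 3.09e+02  2.43e+02  1.07e-02 -1.01e-02 -9.00e-03]
 [ 3.10e+02  2.43e+02  1.08e-02 -9.50e-03 -9.20e-03]
 [ 3.11e+02  2.43e+02  1.09e-02 -9.00e-03 -9.40e-03]
 [ 3.12e+02  2.43e+02  1.07e-02 -8.40e-03 -8.90e-03]
 [ 3.13e+02  2.43e+02  1.08e-02 -7.90e-03 -9.20e-03]
 [ 3.14e+02  2.43e+02  1.05e-02 -7.40e-03 -8.60e-03]]
[[ 3.36e+02  2.56e+02 -2.00e-04  4.90e-03 -3.90e-03]
 [ 3.15e+02  2.57e+02 -7.00e-04 -7.10e-03 -4.20e-03]
 [ 3.15e+02  2.58e+02 -1.30e-03 -7.10e-03 -4.30e-03]
 [ 3.36e+02  2.55e+02  7.00e-04  4.90e-03 -4.50e-03]
 [ 3.36e+02  2.58e+02 -1.20e-03  4.90e-03 -4.50e-03]
 [ 3.36e+02  2.59e+02 -1.80e-03  4.90e-03 -4.60e-03]
 [ 3.15e+02  2.56e+02  2.00e-04 -7.10e-03 -4.70e-03]
 [ 3.36e+02  2.57e+02 -3.00e-04  4.90e-03 -4.90e-03]]
```

View pics/shut.png

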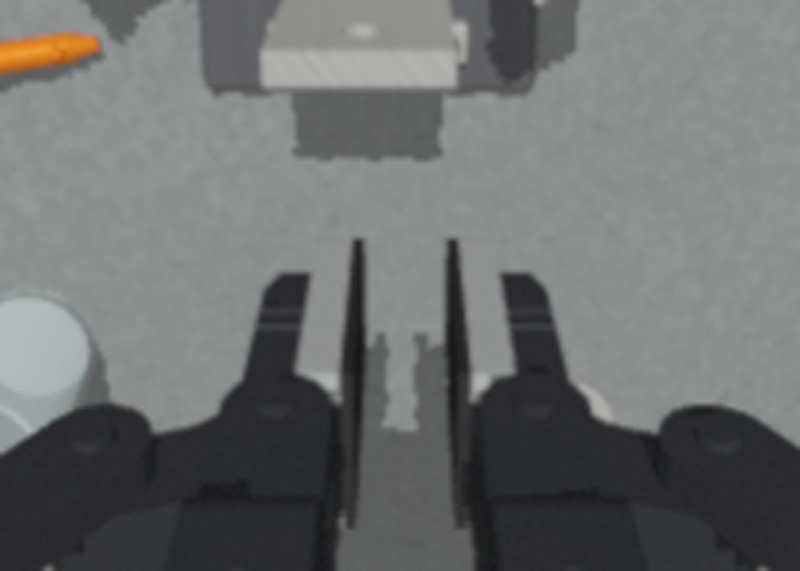

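The depth image puts the real fingertips at or slightly behind the TCP, not 25 mm ahead, which explains closing just above the handle. A light touch on a free patch of bench will settle it.

```bash
python3 - <<'E'
from h import *
q=down(np.radians(-6.7))
r.reach([.49,-.04,.07],q); print(r.move_straight([.49,-.04,-.012],speed=.04,max_force=5))
s=r.read_state(); print(s["eef_pos"],s["contact_force"],s["time_s"])
r.move_straight([.49,-.04,.1],speed=.2)
E
```

```text
True
[ 0.48994987 -0.03999641 -0.0037492 ] [-1.05604773 -0.36378736  6.65947626] 13.0417
```

The tips are actually 4 mm behind the TCP, so I'll use that. I'll grip the handle with the fingers closing radially, which keeps the camera away from the pump.

```bash
cat >> h.py <<'E'
TIP=-.0038  # measured fingertip offset ahead of TCP (near shut)
E
python3 - <<'E'
from h import *
Z=.068+TIP
def pose(deg,z=Z):
    p=np.radians(deg); return [*(AX+.065*np.array([np.cos(p),np.sin(p)])),z],down(p)
command_gripper(.045,force=60)
r.reach(*pose(-63.5,.16)); hit=r.move_straight(*pose(-63.5),speed=.12,max_force=12)
command_gripper(.0); s=r.read_state(); print(hit,s["grip_width"],s["grip_force"],s["contact_force"])
if s["grip_width"]>.015:
    for d in (-70,-77,-84,-91,-96.7): r.move_straight(*pose(d),speed=.06)
    r.hold(.2); s=r.read_state(); print(s["contact_force"],s["eef_pos"],s["time_s"])
command_gripper(.045)
r.move_straight(pose(-96.7,.18)[0],speed=.2); r.reach([.59,.06,.25],down(np.radians(-36))); r.hold(.2)
im,P=meas(); save("after2",im); np.savez("after2",im=im,P=P); print(r.read_state()["time_s"])
E
```

```text
False 0.019182376275680896 58.82255919277668 [-1.76907165 -0.19530831  7.36894025]
[-1.37563542  1.64398019  8.25720047] [0.58036786 0.10971902 0.06535882] 18.1917
20.5917
```

View pics/after2.png

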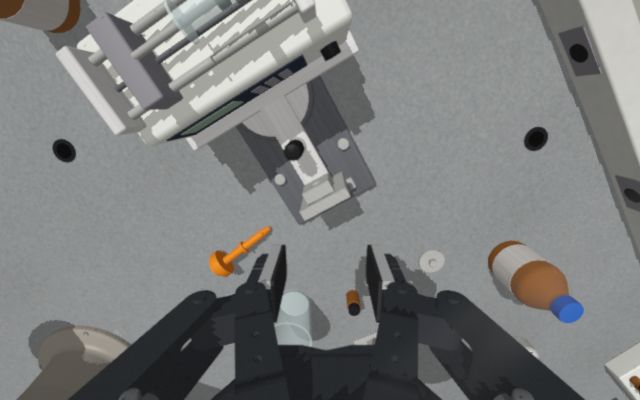

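The handle is at (292,149) and the lug, at (318,187), now stands behind the plate at (327,202). I'll check the swivel angle numerically.

```bash
python3 - <<'E'
from h import *
z=np.load("after2.npz");P=z["P"]; H,W=P.shape[:2];v,u=np.mgrid[:H,:W]; zz=P[...,2]
m=(u>285)&(u<365)&(v>165)&(v<230)&(zz>.083)&(zz<.1)
X=P[m][:,:2]-AX; n=np.array([-SX[1],SX[0]]); a=X@SX; t=X@n; h=zz[m]
for nm,k in(("plate",a<-.129),("lug",(a>-.127)&(a<-.11))):
    print(nm,k.sum(),a[k].min(),a[k].max(),t[k].min(),t[k].max(),np.percentile(t[k],[2,98]).mean(),cv2.minAreaRect((P[m][:,:2][k]).astype(np.float32)),np.median(h[k]))
mh=(u>275)&(u<310)&(v>133)&(v<166)&(zz>.094)&(zz<.108)
c=np.array(cv2.minAreaRect(P[mh][:,:2].astype(np.float32))[0])-AX; print("handle",c@SX,c@n)
E
```

```text
plate 473 -0.13998403039838123 -0.129006021842886 -0.029784376381876695 0.03047744442265729 -0.00022720627282522138 ((0.5716996192932129, 0.04024224728345871), (0.010949220508337021, 0.06028302386403084), 83.44444274902344) 0.0926883204297585
lug 390 -0.12624743482170891 -0.11140679620801991 -0.016363187303279902 0.017858672485805086 0.00033923747277330406 ((0.573156476020813, 0.055952221155166626), (0.014649984426796436, 0.034266117960214615), 82.34016418457031) 0.08855498402237169
handle -0.06460535097715515 -7.753487220986833e-05
```

Aligned to about 0.6 mm. Next is the pin.

```bash
cat >> h.py <<'E'
PA=np.radians(81.05); D=np.array([np.cos(PA),np.sin(PA)]); RC=np.array([.4719,-.2551])
E
python3 - <<'E'
from h import *
q=down(PA-np.pi); xy=RC-.0437*D; z=.058+TIP
command_gripper(.042,force=60)
r.reach([*xy,z+.09],q); hit=r.move_straight([*xy,z],q,speed=.1,max_force=10)
command_gripper(0); s=r.read_state(); print(hit,s["grip_width"],s["grip_force"],s["contact_force"],s["eef_pos"])
r.move_straight([*xy,z+.11],speed=.12); r.hold(.2)
s=r.read_state(); im,P=meas(); save("held",im); np.savez("held",im=im,P=P,eef=s["eef_pos"],rot=s["eef_rot"]); print(s["grip_width"],s["contact_force"],s["time_s"])
E
```

```text
False 0.009621879565907859 63.226554389402736 [ 0.68057178 -0.34035649  2.3839216 ] [ 0.46559522 -0.29862644  0.05472502]
0.00984322489435628 [ 0.04170254  0.35985898 -1.16227825] 24.975
```

View pics/held.png

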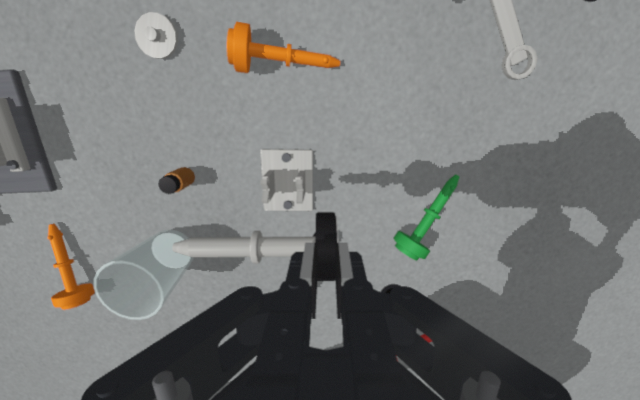

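The pin is held level: tip at (177,246), shoulder at (256,246), handle at (326,245). The grip width says the button is in. Now I'll measure its pose in the tool frame.

```bash
python3 - <<'E'
from h import *
z=np.load("held.npz");P=z["P"]; R=Ro.from_quat(z["rot"]).as_matrix(); Q=(P-z["eef"])@R
H,W=P.shape[:2];v,u=np.mgrid[:H,:W]
def sh(c0,c1):
    m=(u>=c0)&(u<c1)&(v>225)&(v<265)&(P[...,2]>.11); return Q[m]
for c in((172,180),(190,205),(205,220),(220,235),(235,246),(252,259),(264,276),(278,295)):
    q=sh(*c); lo,hi=np.percentile(q[:,0],[1,99]); print(c,len(q),"x",lo.round(4),hi.round(4),"ymid",q[:,1].mean().round(4),"ymin",q[:,1].min().round(4),"ztop",np.percentile(q[:,2],5).round(4),"zmed",np.median(q[:,2]).round(4))
E
```

```text
(172, 180) 73 x -0.0018 0.0039 ymid -0.0895 ymin -0.0923 ztop 0.001 zmed 0.0023
(190, 205) 297 x -0.004 0.0064 ymid -0.0761 ymin -0.0815 ztop -0.0011 zmed 0.0005
(205, 220) 299 x -0.0043 0.0065 ymid -0.0673 ymin -0.0725 ztop -0.0009 zmed 0.0008
(220, 235) 299 x -0.0043 0.0065 ymid -0.0584 ymin -0.0638 ztop -0.0007 zmed 0.0012
(235, 246) 220 x -0.0049 0.0064 ymid -0.0507 ymin -0.0547 ztop -0.0004 zmed 0.0011
(252, 259) 224 x -0.0072 0.0102 ymid -0.0412 ymin -0.0436 ztop -0.0037 zmed -0.0013
(264, 276) 240 x -0.0038 0.0064 ymid -0.0333 ymin -0.0376 ztop -0.0001 zmed 0.0015
(278, 295) 371 x -0.0036 0.0069 ymid -0.0228 ymin -0.0289 ztop -0.0211 zmed 0.0014
```

```bash
cat >> h.py <<'E'
K3=np.array([-SX[1],SX[0],0]); S3=np.array([*SX,0]); M=np.array([*(C-.006*SX),.070])
RT=Ro.from_rotvec(.02*K3)*Ro.from_quat(down(SA-np.pi)); QT=RT.as_quat()
SHO=np.array([.0007,-.0443,.0062])
def tcp(adv,lat=0,up=0): # shoulder 'adv' m from mouth along +x stand
    return M+adv*S3+lat*K3+np.array([0,0,up])-RT.apply(SHO)
E
python3 - <<'E'
from h import *
r.reach(tcp(-.075,0,.06),QT); r.move_straight(tcp(-.075),QT,speed=.12); r.hold(.3)
s=r.read_state(); im,P=meas(); save("pre",im); np.savez("pre",im=im,P=P); print(s["eef_pos"]-tcp(-.075),s["grip_width"],s["time_s"])
X=P-M; a=X@S3; t=X@K3; z=P[...,2]
m=(np.abs(t)<.04)&(z>.086)&(z<.099)&(a>-.005)&(a<.02)
c,sz,an=cv2.minAreaRect(np.c_[a[m],t[m]].astype(np.float32)); print("plate",c,sz,an,np.percentile(t[m],[1,99]),np.median(z[m]))
for lo,hi in((-.068,-.055),(-.055,-.045),(-.045,-.04)):
    m=(a>lo)&(a<hi)&(np.abs(t)<.012)&(z>.06)&(z<.09); print("shank",m.sum(),np.percentile(t[m],[1,50,99]).round(4),np.percentile(z[m],[50,95,99]).round(4))
m=(a>-.045)&(a<-.01)&(np.abs(t)<.012)&(z>.06)&(z<.09); print("tip a",a[m].max(),t[m][a[m]>a[m].max()-.004].mean())
E
```

```text
[ 3.40886140e-04 -8.42822120e-05  6.60220284e-04] 0.010023022057451474 26.9083
plate (0.009480008855462074, -0.0007222462445497513) (0.06118383631110191, 0.021140815690159798) 89.52485656738281 [-0.0307186   0.02864729] 0.09210783398315697
shank 441 [-0.0062 -0.0025  0.0051] [0.0755 0.0772 0.0774]
shank 337 [-0.006  -0.0023  0.0047] [0.0757 0.0772 0.0777]
shank 161 [-0.006  -0.0025  0.0045] [0.0757 0.0773 0.0778]
tip a -0.026912836869382267 -0.0008902793150833877
```

View pics/pre.png

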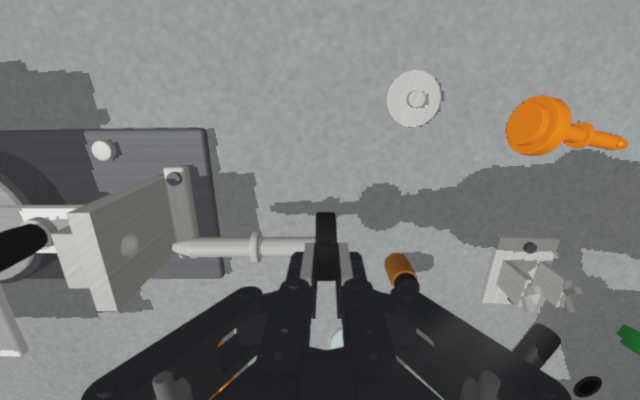

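The pin's tip at (177,247) faces the plate's hole at (129,245). It is about 0.9 mm high, so I'll correct that and insert with force guarded.

```bash
python3 - <<'E'
from h import *
L,U=-.0004,-.0009
r.move_straight(tcp(-.05,L,U),QT,speed=.05)
hit=r.move_straight(tcp(.0005,L,U),QT,speed=.025,max_force=22)
s=r.read_state(); e=s["eef_pos"]-tcp(0,L,U)
print(hit,"adv",e@S3,"lat",e@K3,"up",e[2],s["contact_force"]@np.c_[S3,K3,[0,0,1]],s["grip_width"],s["time_s"])
E
```

```text
False adv 0.00030118858502463516 lat -0.00019553408768824016 up 0.00011256484158334024 [-2.66913265 -2.83910489  2.76746231] 0.010227200615405774 29.775
```

```bash
python3 - <<'E'
from h import *
L,U=-.0004,-.0009
hit=r.move_straight(tcp(.005,L,U),QT,speed=.01,max_force=12)
s=r.read_state(); e=s["eef_pos"]-tcp(0,L,U)
print(hit,"adv",e@S3,s["contact_force"]@np.c_[S3,K3,[0,0,1]],s["grip_width"])
r.hold(.2); command_gripper(.04); r.hold(.2)
p=s["eef_pos"]; r.move_straight(np.array(p)+[0,0,.15],speed=.15); r.hold(.2)
im,P=meas(); save("done",im); np.savez("done",P=P); print(r.read_state()["time_s"])
X=P-M; a=X@S3; t=X@K3; z=P[...,2]
for lo,hi,zl in((-.07,-.046,.06),(-.03,-.012,.07),(-.008,-.001,.074)):
    m=(a>lo)&(a<hi)&(np.abs(t)<.025)&(z>zl)&(z<.1)
    if m.sum(): print(lo,m.sum(),"a",np.percentile(a[m],[1,99]).round(4),"t",np.percentile(t[m],[1,99]).round(4),"z",np.percentile(z[m],[50,98]).round(4))
E
```

```text
True adv 0.000338924748399132 [-2.05777656 -0.8230348   1.25562765] 0.00979000671408048
32.3
-0.07 296 a [-0.0563 -0.0463] t [-0.0209  0.0161] z [0.0794 0.0861]
-0.03 148 a [-0.029  -0.0126] t [-0.0058  0.0047] z [0.0726 0.0746]
-0.008 69 a [-0.0072 -0.001 ] t [-0.0082  0.008 ] z [0.0774 0.0796]
```

View pics/done.png

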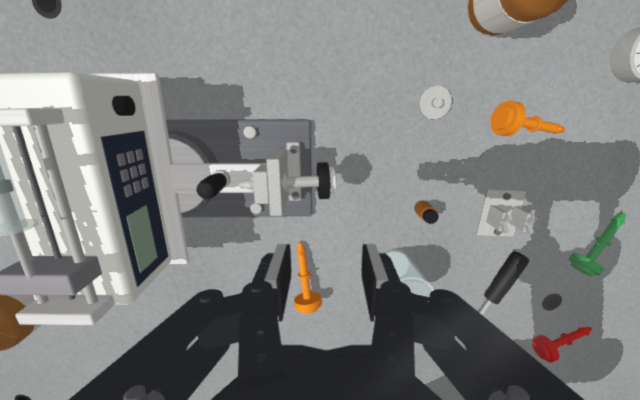

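The pin is in the plate with its handle at (323,180) and button at (332,177). I'll check shoulder, button and swivel numerically before handing in.

```bash
python3 - <<'E'
from h import *
P=np.load("done.npz")["P"]
X=P-M; a=X@S3; t=X@K3; z=P[...,2]
m=(np.abs(t)<.012)&(z>.0765)&(z<.086)&(a>-.03)&(a<.003); print("shoulder",m.sum(),np.percentile(a[m],[2,50,98]).round(4))
m=(np.abs(t)<.033)&(z>.087)&(z<.098)&(a>-.008)&(a<.0135); print("plate top a",np.percentile(a[m],[1,99]).round(4))
im=cv2.imread("pics/done.png").astype(int).sum(-1)
m=(np.abs(t)<.024)&(z>.05)&(z<.1)&(a>-.075)&(a<-.03); dk=m&(im<150); lt=m&(im>300)&(a<-.042)
print("handle",np.percentile(a[dk],[2,98]).round(4),"button",lt.sum(),np.percentile(a[lt],[2,50,98]).round(4) if lt.any() else "")
m=(np.abs(t)<.03)&(z>.083)&(z<.096)&(a>.0135)&(a<.03); print("lug",m.sum(),np.percentile(t[m],[2,98]).round(4))
E
```

```text
shoulder 62 [-0.0045 -0.0014  0.0011]
plate top a [0.0008 0.0119]
handle [-0.0497 -0.038 ] button 126 [-0.0563 -0.054  -0.0449]
lug 481 [-0.0166  0.0168]
```

```bash
python3 -c "
from h import *
print(r.finish_job())"
```

```text
the job is handed in; nothing more can be done
None
```

I swung the arm into line and locked the pin through the plate and lug, then handed the job in. The last camera check showed the shoulder home, the button out and the lug centred; I didn't measure the bystanders afterwards, and no verdict came back.

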